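# Start the plug shell on its thread and screw it home

### The job

Pick up the twelve-sided plug shell and set it level on the steel screw socket of the grey test block, the rib on its top pointing the same way as the ridge on the block. Pressing lightly, turn it backward (counter-clockwise seen from above) until you feel it drop a step into the thread, then turn it forward (clockwise) until it is screwed fully home, and let go. Never force it, and leave the lens, the gear sender and the bung where they are.

Things in the scene. Friction and masses are not known exactly. Their poses are not given: they have to be found in the camera images.
- shell_center (a point): Centre of the plug shell, on its axis, 22 mm above its mouth. A loose plastic screw cap, 60 to 130 g, mouth down on the bench: twelve-sided barrel 48 mm across flats, 44 mm tall, with a round boss 30 mm wide, 6 mm high on top and a 5 mm high rib from boss to rim. z is up its axis; x points along the rib; flats face x and every 30 degrees from it.
- shell_mouth (a point): Centre of the shell's open mouth (its lower edge), axes as shell_center. Inside, flush with this edge, three lugs (5 mm wide, 3 mm high, reaching in to 15.5 mm from the axis) stand 120 degrees apart, one under the rib. The bore is 41 mm wide and 26 mm deep.
- socket (a point): On the socket's upright axis, 66 mm above the bench, level with three flat lands that carry the lugs when the shell is first set on (shell_mouth is then here). Axes of the test block: x points to the 5 mm high dark ridge on its top. The socket is a steel stud with a tapered nose reaching 8 mm higher and a three-start thread, 38 mm across.
- entry (a point): On the axis, 7.5 mm below socket: where shell_mouth is after the drop. The thread's angle varies and is not measured: with rib and ridge in line, a counter-clockwise turn of 0.3 to 1.2 rad takes the lugs past the lands' ends, where light pressing drops them. Each entry gives 0.3 rad play; further back is a solid wall. Clockwise from the lands is a wall 3.5 mm high.
- home (a point): On the axis, 11.5 mm below socket: where shell_mouth is when fully home. From the entry the thread leads clockwise, level for 0.1 to 0.4 rad, then down 4 mm at 5 mm per rad, then level for the last 0.1 rad, to a solid stop 1.1 to 1.4 rad from the entry. A gripped shell goes down only if lightly pressed; let go, it stays. Turning on against a wall or the stop with a firm grip (20 N or more) can overload it.
- test_block: The fixed test block with its socket; origin on the bench under the socket axis. Painted block 100 x 90 mm, 40 mm high, on two foot bars 130 mm long along x. Contact force between it and the shell must stay below 60 N.
- lens: Cracked amber meter lens lying loose, 68 mm across, 10 mm high; origin under its centre. Leave alone.
- gear_sender: Steel gear sender lying loose along its x, 80 mm long, 32 mm thick; origin on the bench near its collar. Leave alone.
- bung: Small grey rubber bung standing on its wide end, 28 mm across, 22 mm high; origin under its centre. Leave alone.
There are look-alikes about, which are no part of the job. There is more than one size of the part that bears shell_center; the job needs the largest.

How it is judged:
On the way, in this order (a step that is already met when the one before it is completed fails the run):
1. the shell stands level on the socket's lands (horizontal distance between shell_center and socket below 0.004 m and angle between shell_center's own z axis and vertical below 0.08 rad and z of shell_center in the frame of socket between 0.0203 and 0.0237 m and contact force between plug_shell and test_block above 0.2 N), for 0.2 s.
2. turned backward, the shell has dropped a step into the thread's entries (horizontal distance between shell_center and socket below 0.004 m and angle between shell_center's own z axis and vertical below 0.08 rad and z of shell_center in the frame of socket between 0.0125 and 0.0165 m), for 0.1 s.
At the end, for the whole second after the job is handed in: The shell is level (within 0.08 rad) and centred (within 4 mm) on the socket, screwed down to its stop: shell_center no more than 11.8 mm above the socket point (the stop is at 10.5 mm), at rest and released; lens, gear sender and bung within 15 mm of where they were (horizontal distance between shell_center and socket below 0.004 m and angle between shell_center's own z axis and vertical below 0.08 rad and z of shell_center in the frame of socket below 0.0118 m and linear speed of plug_shell below 0.01 m/s and distance of each of lens, gear_sender, bung from where it was at the start of the episode below 0.015 m); the robot touches nothing.
It fails at once if the shell is forced against the test block (over 60 N) (contact force between plug_shell and test_block above 60 N).
It fails at once if the lens is disturbed (distance of lens from where it was at the start of the episode above 0.015 m).
It fails at once if the gear sender is disturbed (distance of gear_sender from where it was at the start of the episode above 0.015 m).
It fails at once if the bung is disturbed (distance of bung from where it was at the start of the episode above 0.015 m).
It also fails if it takes over 72 s, if anything falls off the work surface, if the arm or the gripper's body presses on something with over 40 N, if the wrist force passes 120 N, or if a joint passes its speed limit or range.

### The arm

A 6-joint arm with a two-finger parallel gripper is mounted at the origin on the work surface. World frame = base frame: x ahead of the robot, y to its left, z up, the work surface at z = 0. Lengths are in m, angles in rad, forces in N, time in s.
With the tool pointing down it reaches from about 0.35 to 0.775 m from the base axis. Payload 5.5 kg.
Tool frame: the origin (TCP) lies at the very end of the fingers, on their centre line; the grasp point (between the pads) lies 19 mm behind it; z points along the fingers, y is the line along which they close (so a half turn about z gives the same grasp; the last joint's range is limited). The gripper opens to 85 mm and grips with 20 to 120 N. Pads are 22 mm wide; open, the fingers measure 114 mm over their backs; the gripper's body (76 mm by 85 mm) begins 54 mm behind the grasp point. The pads swing forward as they close: fully open they stand 13 mm farther back than shut.
Start: joints at [-1.329, 0.313, 0.046, 1.304, 0, 1.431], TCP at [0.214, -0.534, 0.231] pointing down, gripper open.
Joint ranges: [-2.76, 2.76], [-0.86, 1.69], [-1.03, 1.26], [-2.2, 2.34], [-1.47, 1.5], [-3.14, 3.14]. Speed limits (rad/s): [2.57, 2.57, 3.14, 3.14, 3.14, 3.14].

### API

Orientations are given as a unit quaternion [w, x, y, z].
In Python, from workcell import get_state, read_camera, calibration, hand_in gives the robot as it stands.
- The arm moves only by the tool drive_tool, never from a script. Its argument "deltas" is a list that holds one entry, the list of rows, each a list of 7 numbers: the closure in counts, from 0 (fully open) to 255 (shut), then the shift along the tool's x, y, z in m, then the turn, a rotation vector about the tool's x, y, z in degrees. A call has 1 to 12 rows; each row is the pose to reach, as a shift and turn from the pose commanded when the call began, along the tool's axes at that moment; what a row does not reach only later rows make up. A row lasts 1/8 s, in which the tool goes at most 62.5 mm and 10.7 degrees, less where a joint would pass 70% of its speed; a pose out of reach is approached as far as the arm can. A call with a gripper value outside its range is refused whole. The fingers move at their own pace and stop on an object; "newtons" is the grip in N (left out, the last holds). Time passes only in rows, so rows that repeat a pose let the fingers close. It gives the time, the measured TCP pose, the force, the opening and the grip force at its end, in the units of the state.
- get_state(): the state, without advancing time (a new reading comes with each control period).
- read_camera(name): name is "side" or "top"; returns (picture, depth): 480x640x3 uint8, red, green, blue; 480x640 float32, m along the optical axis (not along the pixel's ray), 0 where there is no reading.
- calibration(name): a dict with "mtx" (3x3 intrinsics, pixels), "k1" (the pictures are not rectified: a ray, as slopes to the right and down, at radius r is drawn at 1 + k1 r^2 times it, then the intrinsics apply), "world_from_camera" (4x4, takes a point from camera to world coordinates). Camera axes: x right, y up, looking along -z (the intrinsics and any distortion apply to the point x, -y, -z); pixel columns grow to the right and rows downward; lengths in m; the calibration is good to about 2 mm. A picture is of the moment at which its call begins. calibration takes no time and is no camera call.
- hand_in(): hands the job in; it is judged then, once.
The state is a dict: "clock": time; "joint_pos": joint angles; "qvel": joint speeds; "tau": joint torques, N m; "tcp_pos": TCP position; "orientation": TCP orientation; "wrist_force": force on the tool from outside, world axes, zero at the start; "ft_torque": the same for the moment, N m; "finger_gap": finger opening in m; "grip_force": force on a finger pad.
Only numpy, scipy, OpenCV 4.12 (cv2) and the standard library are available. Lean on these libraries where they do the work, as an engineer would, in place of code of your own. Each camera call takes 0.05 s, during which the arm holds its last target. There are 200 camera calls.

## Working session

There is one attempt and no reset: what is moved stays moved. The work goes in short steps, Python scripts to look and compute and a tool call to move; the robot and the scene stay as the last step left them, time stands still between calls to the robot, and variables do not carry over. Pictures are saved under pics/ and viewed, at most 10 in all, crops included, and the job is handed in when it is done.

Besides the shell and the picture viewer there is one more tool, called after "Emit:" as a command line: name --argument value ..., lists and objects as JSON in quotes. drive_tool: Moves the arm, as the interface text tells. Its arguments: {"type":"object","properties":{"deltas":{"type":"array","items":{"type":"array","items":{"type":"array","items":{"type":"number"}}}},"newtons":{"type":"number"}},"required":["deltas"]}

```bash
mkdir -p pics; cat > h.py <<'E'
import numpy as np,cv2
from workcell import *
def cloud(name):
    im,d=read_camera(name);c=calibration(name);K=np.array(c["mtx"]);k1=c["k1"]
    v,u=np.mgrid[0:480,0:640].astype(float)
    x=(u-K[0,2])/K[0,0];y=(v-K[1,2])/K[1,1]
    X,Y=x.copy(),y.copy()
    for _ in range(8):
        f=1+k1*(X*X+Y*Y);X=x/f;Y=y/f
    P=np.stack([X*d,-Y*d,-d,np.ones_like(d)],-1)@np.array(c["world_from_camera"]).T
    P=P[...,:3];P[d==0]=np.nan
    return im,P
E
python3 - <<'E'
from h import *
s=get_state();print({k:np.round(v,3) for k,v in s.items()})
for n in("top","side"):
    im,P=cloud(n);np.savez(f"{n}0.npz",im=im,P=P)
    cv2.imwrite(f"pics/{n}0.png",im[...,::-1]);print(n,calibration(n))
E
```

```text
{'clock': np.float64(0.0), 'joint_pos': array([-1.329,  0.314,  0.045,  1.304,  0.   ,  1.431]), 'qvel': array([-0.   , -0.001,  0.   , -0.   , -0.   , -0.001]), 'tau': array([-1.0000e-03, -4.8063e+01,  2.9853e+01,  1.9000e-02, -0.0000e+00,
       -0.0000e+00]), 'tcp_pos': array([ 0.214, -0.533,  0.23 ]), 'orientation': array([-0.001,  0.982,  0.19 , -0.   ]), 'wrist_force': array([0.364, 0.14 , 0.746]), 'ft_torque': array([-0.007,  0.022,  0.009]), 'grip_force': np.float64(0.0), 'finger_gap': np.float64(0.085)}
top {'mtx': array([[604.11695578,   0.        , 317.8423054 ],
       [  0.        , 604.11695578, 245.1851432 ],
       [  0.        ,   0.        ,   1.        ]]), 'k1': -0.06468909428158792, 'world_from_camera': array([[-1.49481687e-03,  9.96814712e-01, -7.97382991e-02,
         4.97397690e-01],
       [-9.99998456e-01, -1.56371620e-03, -8.01631632e-04,
        -6.57232904e-02],
       [-9.23766274e-04,  7.97369777e-02,  9.96815510e-01,
         1.12752428e+00],
       [ 0.00000000e+00,  0.00000000e+00,  0.00000000e+00,
         1.00000000e+00]])}
side {'mtx': array([[521.91482992,   0.        , 311.88226207],
       [  0.        , 521.91482992, 245.84820316],
       [  0.        ,   0.        ,   1.        ]]), 'k1': -0.14456001319687048, 'world_from_camera': array([[ 0.98535428,  0.11526458, -0.1256623 ,  0.48204248],
       [-0.1701534 ,  0.61635869, -0.76886266, -0.7360672 ],
       [-0.01116958,  0.77898398,  0.62694433,  0.60920176],
       [ 0.        ,  0.        ,  0.        ,  1.        ]])}
```

View pics/top0.png

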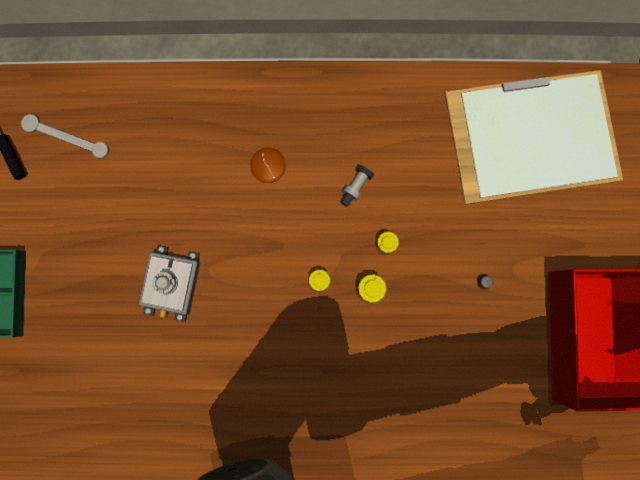

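View pics/side0.png

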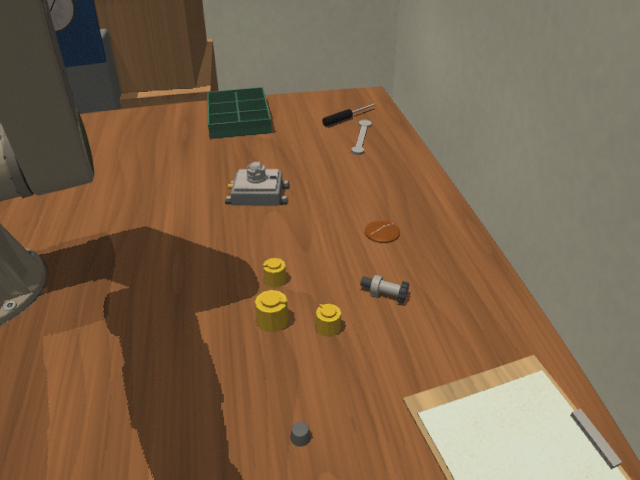

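The top view shows three yellow caps, the largest at about (372,289), with smaller ones at (388,242) and (319,280). The block's socket is at (166,283) and its dark ridge near (171,265). The lens is at (268,165), the sender at (357,186) and the bung at (485,282). The side view agrees, with the large cap at (272,310) and its rib pointing right.

```bash
python3 - <<'E'
from h import *
t=np.load("top0.npz");s=np.load("side0.npz")
def crop(a,u,v,r):return cv2.resize(a["im"][v-r:v+r,u-r:u+r],(390,290) if 0 else (290,290),interpolation=cv2.INTER_CUBIC)
o=np.vstack([np.hstack([crop(t,372,289,24),crop(t,168,283,42)]),np.hstack([crop(s,272,308,28),crop(s,258,182,36)])])
cv2.imwrite("pics/crops.png",o[...,::-1])
def near(P,c,r):return np.hypot(P[...,0]-c[0],P[...,1]-c[1])<r
for n,a in(("top",t),("side",s)):
    P=a["P"];print(n,"bench z",np.nanmedian(P[(abs(P[...,2])<.02)][:,2]))
    for nm,(u,v) in dict(shell=(372,289),sock=(166,283)).items():
        c=t["P"][v,u];Q=P[near(P,c,.045)];
        h,e=np.histogram(Q[:,2],np.arange(0,.1,.002));print(nm,c,[(round(x,3),k) for x,k in zip(e,h) if k>5])
    # ring levels
P=t["P"]
for nm,(u,v),lo,hi in(("shelltop",(372,289),.040,.0475),("boss",(372,289),.0485,.06),("blocktop",(168,283),.036,.044),("nose",(166,283),.064,.08)):
    m=near(P,P[v,u],.075 if nm=="blocktop" else .04)&(P[...,2]>lo)&(P[...,2]<hi)
    q=P[m][:,:2].astype(np.float32);print(nm,len(q),q.mean(0),cv2.minAreaRect(q),cv2.minEnclosingCircle(q))
E
```

```text
top bench z 0.0008559394139984189
shell [ 0.50521381 -0.16152406  0.04590707] [(np.float64(0.0), np.int64(412)), (np.float64(0.002), np.int64(194)), (np.float64(0.004), np.int64(46)), (np.float64(0.006), np.int64(7)), (np.float64(0.038), np.int64(6)), (np.float64(0.04), np.int64(36)), (np.float64(0.042), np.int64(112)), (np.float64(0.044), np.int64(135)), (np.float64(0.046), np.int64(79)), (np.float64(0.048), np.int64(89)), (np.float64(0.05), np.int64(78)), (np.float64(0.052), np.int64(44)), (np.float64(0.054), np.int64(7))]
sock [0.51573705 0.20061004 0.07460369] [(np.float64(0.0), np.int64(21)), (np.float64(0.002), np.int64(18)), (np.float64(0.004), np.int64(9)), (np.float64(0.006), np.int64(7)), (np.float64(0.008), np.int64(6)), (np.float64(0.012), np.int64(8)), (np.float64(0.014), np.int64(6)), (np.float64(0.016), np.int64(7)), (np.float64(0.018), np.int64(7)), (np.float64(0.02), np.int64(6)), (np.float64(0.026), np.int64(16)), (np.float64(0.028), np.int64(18)), (np.float64(0.03), np.int64(62)), (np.float64(0.032), np.int64(68)), (np.float64(0.034), np.int64(39)), (np.float64(0.0
[... 3132 characters left out ...]
1450271606445) ((0.5061087608337402, -0.1609911024570465), 0.024744411930441856)
boss 198 [ 0.5070392  -0.16062056] ((0.5105639696121216, -0.16225290298461914), (0.033196695148944855, 0.03716941177845001), 49.53266143798828) ((0.507448136806488, -0.1615770161151886), 0.02193082682788372)
blocktop 1494 [0.5162265  0.20769818] ((0.5162705779075623, 0.2097659856081009), (0.08409371227025986, 0.09336304664611816), 76.79190063476562) ((0.5163910984992981, 0.21203354001045227), 0.05946331098675728)
nose 301 [0.5168175  0.20789504] ((0.5162549018859863, 0.208415687084198), (0.03498764708638191, 0.0370221883058548), 31.748685836791992) ((0.5158649682998657, 0.2086910605430603), 0.019477512687444687)
```

View pics/crops.png

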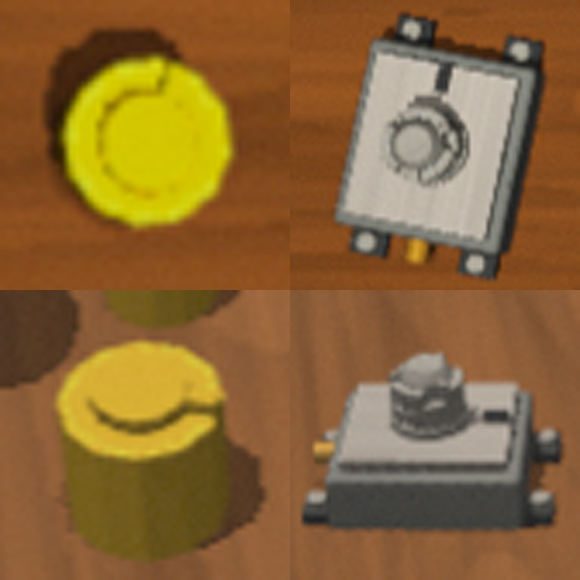

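The crops show the shell's rib pointing up and slightly right in the top view (about -10° world). The ridge also points up and slightly right of the socket (about -12°). I'll refine both numerically.

```bash
python3 - <<'E'
from h import *
from scipy.optimize import minimize
for n in("top","side"):
    a=np.load(n+"0.npz");P=a["P"];im=a["im"].astype(int)
    # yellow mask shell, top surface
    Y=(im[...,0]>100)&(im[...,1]>80)&(im[...,2]<90)&(im[...,1]>.65*im[...,0])
    c0=np.array([.506,-.161]);d=np.hypot(P[...,0]-c0[0],P[...,1]-c0[1])
    q=P[Y&(d<.032)&(P[...,2]>.037)];
    rect=cv2.minEnclosingCircle(q[:,:2].astype(np.float32))
    # robust centre: mean of extreme support in many directions
    def cen(q):
        t=np.radians(np.arange(0,180,5));A=np.c_[np.cos(t),np.sin(t)];s=q[:,:2]@A.T
        hi=np.percentile(s,98,0);lo=np.percentile(s,2,0)
        return np.linalg.lstsq(A,(hi+lo)/2,rcond=None)[0],(hi-lo).mean()
    c,w=cen(q[q[:,2]<.0475] if n=="top" else q);print(n,"shell c",c,w,rect)
    r=np.hypot(*(q[:,:2]-c).T);th=np.degrees(np.arctan2(q[:,1]-c[1],q[:,0]-c[0]))
    m=(r>.0165)&(r<.023)
    for lo in range(-60,50,6):
        k=m&(th>=lo)&(th<lo+6)
        if k.any():print(lo+3,round(q[k,2].mean()*1e3,1),k.sum(),end=" | ")
    print()
    # block top
    b0=np.array([.516,.208]);d=np.hypot(P[...,0]-b0[0],P[...,1]-b0[1])
    k=(d<.08)&(P[...,2]>.036)&(P[...,2]<.05)
    bq=P[k];print("block rect",cv2.minAreaRect(bq[:,:2].astype(np.float32)))
    dk=k&(im.max(-1)<75)&(d>.022)&(d<.05)
    def f(p,q):
        t=p[2];x=(q[:,0]-p[0])*np.cos(t)+(q[:,1]-p[1])*np.sin(t);y=-(q[:,0]-p[0])*np.sin(t)+(q[:,1]-p[1])*np.cos(t)
        return x,y
    x,y=f((*b0,np.radians(-12)),P[dk]);g=(abs(y)<.012)&(x>0)
    rq=P[dk][g];print("ridge pts",len(rq),rq.mean(0)if len(rq) else 0)
    if len(rq):print(" ridge ang from b0",np.degrees(np.arctan2(*(rq.mean(0)[:2]-b0)[::-1])))
    nq=P[(d<.03)&(P[...,2]>.055)];print("sock c",cen(nq))
    nq=P[(d<.03)&(P[...,2]>.0705)];print("nose c",cen(nq),nq.mean(0))
    nq=P[(d<.03)&(P[...,2]>.062)&(P[...,2]<.07)];print("land c",cen(nq),nq.mean(0))
E
```

```text
top shell c [ 0.50627033 -0.16085163] 0.04508469189705777 ((0.5061087608337402, -0.1609911024570465), 0.024744411930441856)
-57 44.7 4 | -51 43.9 5 | -45 43.8 3 | -39 45.0 5 | -33 45.3 4 | -27 49.3 4 | -21 47.0 4 | -15 44.2 5 | -9 43.5 4 | -3 44.8 4 | 3 46.0 4 | 9 44.1 5 | 15 45.8 4 | 21 44.8 4 | 27 43.9 5 | 33 43.2 4 | 39 42.4 3 | 45 46.6 5 | 51 44.5 5 | 
block rect ((0.5162705779075623, 0.2097659856081009), (0.08409371227025986, 0.09336304664611816), 76.79190063476562)
ridge pts 18 [0.55205056 0.20125058 0.04455891]
 ridge ang from b0 -10.60421348704034
sock c (array([0.5168182 , 0.20809954]), np.float64(0.034209321729884196))
nose c (array([0.51599594, 0.20915025]), np.float64(0.025124227896320055)) [0.51631012 0.20831541 0.07392663]
land c (array([0.51698076, 0.20839621]), np.float64(0.0342886701241128)) [0.51707176 0.2069182  0.06699756]
side shell c [ 0.50999879 -0.16411604] 0.0443541884840588 ((0.5075471997261047, -0.16361461579799652), 0.026492049917578697)
-57 42.3 5 | -51 43.4 7 | -45 42.9 5 | -39 43.3 5 | -33 44.6 5 | -27 46.5 10 | -21 46.7 11 | -15 46.3 1 | -9 48.4 2 | 3 44.2 3 | 9 44.0 2 | 15 43.6 4 | 21 44.1 6 | 27 45.4 1 | 33 43.8 5 | 39 43.1 2 | 45 43.7 2 | 51 44.6 3 | 
block rect ((0.5198335647583008, 0.205034077167511), (0.0799025297164917, 0.0859379693865776), 77.24486541748047)
ridge pts 11 [0.55442024 0.19925836 0.04363538]
 ridge ang from b0 -12.818120815572277
sock c (array([0.52109687, 0.20208273]), np.float64(0.03271317191385467))
nose c (array([0.52038272, 0.20467323]), np.float64(0.01940348168808015)) [0.52040308 0.20394005 0.07277903]
land c (array([0.52139504, 0.20417309]), np.float64(0.034301571475002665)) [0.52033801 0.1986724  0.06588491]
```

```bash
cat >> h.py <<'E'
from scipy.spatial.transform import Rotation as R
def rot(q):return R.from_quat([q[1],q[2],q[3],q[0]])
def rel(p,yaw,s=None):
    s=s or get_state();r=rot(s["orientation"])
    y=np.radians(yaw)/2;t=R.from_quat([np.cos(y),np.sin(y),0,0])
    print("shift mm",np.round(r.inv().apply(np.array(p)-s["tcp_pos"])*1e3,1),"rotvec deg",np.round((r.inv()*t).as_rotvec(degrees=True),2))
def st():
    s=get_state();r=rot(s["orientation"]);m=r.as_matrix()
    print("t",round(float(s["clock"]),2),"p",np.round(s["tcp_pos"],4),"yaw",round(np.degrees(np.arctan2(m[1,0],m[0,0])),2),"z",np.round(m[:,2],4),"F",np.round(s["wrist_force"],2),"T",np.round(s["ft_torque"],2),"j6",round(float(s["joint_pos"][5]),2),"gap",round(float(s["finger_gap"]),4),"grip",round(float(s["grip_force"]),1))
E
python3 -c "
from h import *
st();rel([.507,-.162,.12],39)"
```

```text
t 0.1 p [ 0.2141 -0.5331  0.2305] yaw 21.87 z [-4.0e-04  1.6e-03 -1.0e+00] F [-0.21  0.23  0.37] T [-0.    0.05  0.03] j6 1.43 gap 0.0852 grip 0.0
shift mm [ 410.  -235.1  111. ] rotvec deg [ -0.09  -0.03 -17.13]
```

Emit:
drive_tool --deltas '[[[0, 0.05, -0.029, 0.014, 0, 0, -2], [0, 0.1, -0.058, 0.028, 0, 0, -4], [0, 0.15, -0.087, 0.042, 0, 0, -6], [0, 0.2, -0.115, 0.056, 0, 0, -8], [0, 0.25, -0.143, 0.07, 0, 0, -10.5], [0, 0.3, -0.172, 0.083, 0, 0, -12.5], [0, 0.35, -0.2, 0.097, 0, 0, -14.5], [0, 0.395, -0.226, 0.108, 0, 0, -16.5], [0, 0.41, -0.235, 0.111, 0, 0, -17.1], [0, 0.41, -0.235, 0.111, 0, 0, -17.1], [0, 0.41, -0.235, 0.111, 0, 0, -17.1]]]'

```text
clock: 1.48
tcp_pos: [0.5066, -0.1639, 0.1205]
orientation: [0.0, 0.943, 0.333, -0.0]
wrist_force: [0.5, 0.1, 0.3]
finger_gap: 0.0858
grip_force: 0.0
```

```bash
python3 -c "
from h import *
st();rel([.507,-.162,.008],39)"
```

```text
t 1.48 p [ 0.5066 -0.1639  0.1205] yaw 38.89 z [-2.e-04 -6.e-04 -1.e+00] F [0.52 0.08 0.33] T [-0.01 -0.04 -0.01] j6 2.0 gap 0.0858 grip 0.0
shift mm [  1.5  -1.2 112.5] rotvec deg [ 0.02  0.03 -0.11]
```

Emit:
drive_tool --deltas '[[[0, 0.0015, -0.001, 0.05, 0, 0, 0], [0, 0.0015, -0.001, 0.09, 0, 0, 0], [0, 0.0015, -0.001, 0.112, 0, 0, 0], [0, 0.0015, -0.001, 0.114, 0, 0, 0], [255, 0.0015, -0.001, 0.114, 0, 0, 0], [255, 0.0015, -0.001, 0.114, 0, 0, 0], [255, 0.0015, -0.001, 0.114, 0, 0, 0], [255, 0.0015, -0.001, 0.114, 0, 0, 0], [255, 0.0015, -0.001, 0.114, 0, 0, 0], [255, 0.0015, -0.001, 0.114, 0, 0, 0]]]' --newtons 25

```text
clock: 2.72
tcp_pos: [0.5088, -0.162, 0.0079]
orientation: [0.001, 0.943, 0.334, 0.001]
wrist_force: [-2.2, -1.2, 7.0]
finger_gap: 0.0474
grip_force: 25.9
```

```bash
python3 -c "
from h import *
st()"
```

```text
t 2.73 p [ 0.5088 -0.162   0.0079] yaw 38.97 z [ 0.0023 -0.0023 -1.    ] F [-2.2  -1.18  7.02] T [-0.21  0.33  0.01] j6 2.0 gap 0.0474 grip 25.9
```

```bash
python3 -c "
from h import *
rel([.509,-.162,.13],39);rel([.518,.207,.13],48)"
```

```text
shift mm [   0.2    0.5 -122.1] rotvec deg [ 0.18 -0.02 -0.03]
shift mm [ 239.3 -280.7 -122.9] rotvec deg [ 0.19 -0.01 -9.03]
```

Emit:
drive_tool --deltas '[[[255, 0, 0, -0.03, 0, 0, 0], [255, 0, 0, -0.08, 0, 0, 0], [255, 0.01, -0.012, -0.122, 0, 0, 0], [255, 0.045, -0.052, -0.123, 0, 0, -1.5], [255, 0.085, -0.099, -0.123, 0, 0, -3], [255, 0.125, -0.146, -0.123, 0, 0, -4.5], [255, 0.165, -0.193, -0.123, 0, 0, -6], [255, 0.205, -0.24, -0.123, 0, 0, -7.5], [255, 0.23, -0.269, -0.123, 0, 0, -9], [255, 0.239, -0.281, -0.123, 0, 0, -9], [255, 0.239, -0.281, -0.123, 0, 0, -9], [255, 0.239, -0.281, -0.123, 0, 0, -9]]]'

```text
clock: 4.22
tcp_pos: [0.5167, 0.2065, 0.1292]
orientation: [0.0, 0.914, 0.406, -0.0]
wrist_force: [0.3, -0.1, -1.3]
finger_gap: 0.0475
grip_force: 26.7
```

```bash
python3 - <<'E'
from h import *
st()
o=[]
for n in("top","side"):
    im,P=cloud(n);np.savez(f"{n}1.npz",im=im,P=P)
    a=im[233:333,118:218] if n=="top" else im[90:210,200:320]
    o.append(cv2.resize(a,(400,400),interpolation=cv2.INTER_CUBIC))
    m=(im[...,0]>90)&(im[...,1]>70)&(im[...,2]<80)&(im[...,1]>.6*im[...,0])&(P[...,2]>.1)&(np.hypot(P[...,0]-.518,P[...,1]-.207)<.04)
    q=P[m];print(n,len(q),q.min(0),q.max(0),q.mean(0))
cv2.imwrite("pics/over1.png",np.hstack(o)[...,::-1])
E
```

```text
t 4.22 p [0.5167 0.2065 0.1292] yaw 47.89 z [-3.e-04 -6.e-04 -1.e+00] F [ 0.29 -0.11 -1.34] T [ 0.02 -0.02 -0.05] j6 2.54 gap 0.0475 grip 26.7
top 209 [0.49745621 0.18226825 0.59158514] [0.55502858 0.22174444 0.62371688] [0.54038596 0.20252463 0.60133156]
side 467 [0.47990929 0.17780194 0.11911294] [0.55524502 0.21745143 0.38095882] [0.51320813 0.18872729 0.15292849]
```

View pics/over1.png

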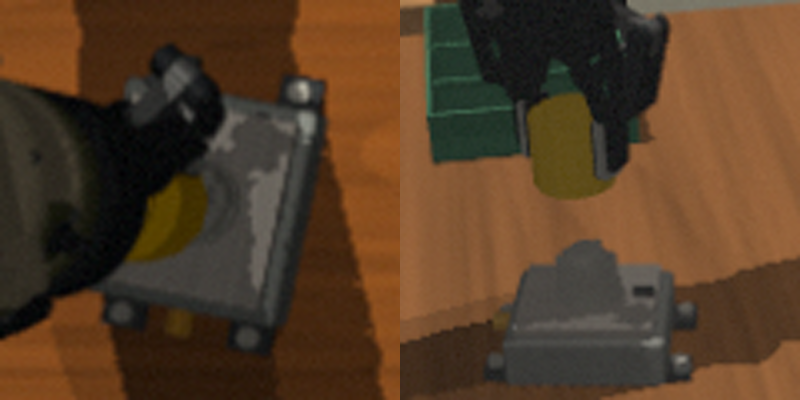

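The shell is held upright between the pads, above the socket. In the side panel the shell's centre is near column 570 and the nose near 587. I'll fit circles in the same camera to get the relative offset.

```bash
cat > fit.py <<'E'
from h import *
from scipy.optimize import least_squares
def circ(q,r,c0):
    f=least_squares(lambda c:np.hypot(q[:,0]-c[0],q[:,1]-c[1])-r,c0,loss="soft_l1",f_scale=.0015);return f.x,np.std(f.fun)
def yellow(im):
    h=cv2.cvtColor(im,cv2.COLOR_RGB2HSV);return (h[...,0]>22)&(h[...,0]<34)&(h[...,1]>170)&(h[...,2]>50)
E
python3 - <<'E'
from fit import *
s0=np.load("side0.npz");s1=np.load("side1.npz");t1=np.load("top1.npz");t0=np.load("top0.npz")
def sel(a,c,r,lo,hi,y):
    P=a["P"];m=(np.hypot(P[...,0]-c[0],P[...,1]-c[1])<r)&(P[...,2]>lo)&(P[...,2]<hi)
    if y:m&=yellow(a["im"])
    return P[m]
q=sel(s0,(.507,-.162),.035,.006,.038,1);print("side0 shell",len(q),circ(q,.0243,(.507,-.16)))
q=sel(s1,(.517,.207),.035,.12,.162,1);print("side1 shell",len(q),q.min(0),q.max(0),circ(q,.0243,(.517,.21)))
for z in range(46,76,4):
    for a,n in((s0,"s"),(t0,"t")):
        q=sel(a,(.518,.206),.026,z/1e3,z/1e3+.004,0)
        if len(q)>8:
            r=least_squares(lambda c:np.hypot(q[:,0]-c[0],q[:,1]-c[1])-c[2],(.518,.208,.018),loss="soft_l1",f_scale=.0015).x
            print(n,z,len(q),"free",np.round(r,4),"r19",circ(q,.0185,(.518,.208))[0])
q=sel(t1,(.517,.207),.035,.15,.2,1);print("top1 yellow",len(q),q.min(0) if len(q) else 0,q.max(0) if len(q) else 0)
E
```

```text
side0 shell 110 (array([ 0.51004056, -0.16246321]), np.float64(0.0008927225016907444))
side1 shell 52 [0.49536707 0.17956327 0.12229656] [0.53659499 0.19873205 0.16188649] (array([0.51791298, 0.20658888]), np.float64(0.0013420055940876943))
s 46 16 free [0.5234 0.2111 0.0212] r19 [0.5227184  0.20791854]
t 46 30 free [0.5169 0.2085 0.0191] r19 [0.5168218  0.20781948]
s 50 37 free [0.5213 0.2048 0.0172] r19 [0.52153622 0.20651724]
s 54 31 free [0.5213 0.2095 0.0193] r19 [0.52155589 0.20849768]
t 54 25 free [0.5172 0.2078 0.0176] r19 [0.51769849 0.20853935]
s 58 30 free [0.5211 0.2081 0.0194] r19 [0.5211355  0.20683377]
t 58 33 free [0.516  0.2087 0.0173] r19 [0.51461615 0.20958449]
s 62 53 free [0.5202 0.2086 0.0179] r19 [0.52005624 0.20916187]
t 62 46 free [0.5163 0.2088 0.0161] r19 [0.51660519 0.20933402]
s 66 47 free [0.5203 0.208  0.0148] r19 [0.52211432 0.21172849]
t 66 108 free [0.517  0.2094 0.0154] r19 [0.51634729 0.21022656]
s 70 52 free [0.5201 0.2043 0.0083] r19 [0.50848681 0.21457198]
t 70 89 free [0.5164 0.2092 0.0108] r19 [0.52853674 0.19750984]
s 74 10 free [0.5228 0.2053 0.0061] r19 [0.50320349 0.2058258 ]
t 74 71 free [0.517  0.208  0.0076] r19 [0.53303196 0.20434061]
top1 yellow 59 [0.49336908 0.18199305 0.15045798] [0.52055619 0.20127538 0.17169293]
```

```bash
python3 -c "
from h import *
st();rel([.5197,.208,.082],48.0)"
```

```text
t 4.33 p [0.5169 0.2063 0.1293] yaw 47.85 z [-1.e-04 -4.e-04 -1.e+00] F [ 0.67 -0.   -1.1 ] T [-0.03  0.04  0.03] j6 2.54 gap 0.0477 grip 26.7
shift mm [ 3.2  0.9 47.3] rotvec deg [ 0.01  0.02 -0.15]
```

Emit:
drive_tool --deltas '[[[255, 0.003, 0.001, 0.015, 0, 0, 0], [255, 0.003, 0.001, 0.03, 0, 0, 0], [255, 0.003, 0.001, 0.042, 0, 0, 0], [255, 0.003, 0.001, 0.047, 0, 0, 0], [255, 0.003, 0.001, 0.047, 0, 0, 0], [255, 0.003, 0.001, 0.047, 0, 0, 0]]]'

```text
clock: 5.08
tcp_pos: [0.5199, 0.2094, 0.0827]
orientation: [0.0, 0.914, 0.407, 0.0]
wrist_force: [1.1, -0.0, -1.3]
finger_gap: 0.0479
grip_force: 26.7
```

```bash
python3 -c "
from h import *
st();rel([.5197,.208,.074],48.0)"
```

```text
t 5.08 p [0.5199 0.2094 0.0827] yaw 47.98 z [ 8.e-04  1.e-04 -1.e+00] F [ 1.06 -0.05 -1.28] T [0.03 0.   0.01] j6 2.54 gap 0.0479 grip 26.7
shift mm [-1.2  0.8  8.7] rotvec deg [ 0.03 -0.03 -0.02]
```

Emit:
drive_tool --deltas '[[[255, -0.0005, 0.0005, 0.002, 0, 0, 0], [255, -0.0005, 0.0005, 0.004, 0, 0, 0], [255, -0.0005, 0.0005, 0.006, 0, 0, 0], [255, -0.0005, 0.0005, 0.007, 0, 0, 0], [255, -0.0005, 0.0005, 0.007, 0, 0, 0]]]'

```text
clock: 5.7
tcp_pos: [0.5195, 0.2085, 0.0751]
orientation: [0.0, 0.914, 0.407, -0.0]
wrist_force: [-0.8, -1.0, -1.0]
finger_gap: 0.0476
grip_force: 26.7
```

```bash
python3 -c "
from h import *
st()"
```

```text
t 5.7 p [0.5195 0.2085 0.0751] yaw 47.98 z [-2.e-04 -1.e-04 -1.e+00] F [-0.75 -1.04 -0.96] T [-0.03 -0.03  0.  ] j6 2.54 gap 0.0476 grip 26.7
```

Emit:
drive_tool --deltas '[[[255, 0, 0, 0.001, 0, 0, 0], [255, 0, 0, 0.0015, 0, 0, 0], [255, 0, 0, 0.002, 0, 0, 0], [255, 0, 0, 0.002, 0, 0, 0]]]'

```text
clock: 6.2
tcp_pos: [0.5196, 0.2086, 0.0738]
orientation: [0.0, 0.914, 0.407, 0.0]
wrist_force: [-2.6, -1.0, 4.6]
finger_gap: 0.0475
grip_force: 27.3
```

```bash
python3 -c "
from h import *
st()"
```

```text
t 6.2 p [0.5196 0.2086 0.0738] yaw 47.98 z [ 5.e-04  0.e+00 -1.e+00] F [-2.61 -0.97  4.61] T [-0.07  0.39  0.01] j6 2.54 gap 0.0475 grip 27.3
```

Emit:
drive_tool --deltas '[[[255, -0.0003, -0.0003, 0.0005, 0, 0, 0], [255, -0.0003, -0.0003, 0.0005, 0, 0, 0], [255, -0.0003, -0.0003, 0.0005, 0, 0, 0], [255, -0.0003, -0.0003, 0.0005, 0, 0, -3], [255, -0.0003, -0.0003, 0.0005, 0, 0, -6], [255, -0.0003, -0.0003, 0.0005, 0, 0, -9], [255, -0.0003, -0.0003, 0.0005, 0, 0, -12], [255, -0.0003, -0.0003, 0.0005, 0, 0, -15], [255, -0.0003, -0.0003, 0.0005, 0, 0, -15]]]'

```text
clock: 7.32
tcp_pos: [0.5203, 0.2089, 0.0738]
orientation: [0.0, 0.853, 0.522, 0.001]
wrist_force: [-0.0, 1.0, 5.0]
finger_gap: 0.0477
grip_force: 27.4
```

```bash
python3 -c "
from h import *
st()"
```

```text
t 7.33 p [0.5203 0.2089 0.0738] yaw 63.0 z [ 2.7e-03  7.0e-04 -1.0e+00] F [-0.02  1.    5.05] T [0.02 0.12 0.03] j6 2.28 gap 0.0477 grip 27.4
```

Emit:
drive_tool --deltas '[[[255, 0, 0, 0.001, 0, 0, -3], [255, 0, 0, 0.001, 0, 0, -6], [255, 0, 0, 0.001, 0, 0, -9], [255, 0, 0, 0.001, 0, 0, -11], [255, 0, 0, 0.001, 0, 0, -11]]]'

```text
clock: 7.95
tcp_pos: [0.5209, 0.2092, 0.0737]
orientation: [0.001, 0.799, 0.602, 0.002]
wrist_force: [-1.0, 0.6, 9.7]
finger_gap: 0.0479
grip_force: 27.9
```

```bash
python3 -c "
from h import *
st()"
```

```text
t 7.95 p [0.5209 0.2092 0.0737] yaw 73.99 z [ 0.0041  0.0014 -1.    ] F [-0.99  0.58  9.71] T [ 0.11  0.28 -0.12] j6 2.09 gap 0.0479 grip 27.9
```

Emit:
drive_tool --deltas '[[[255, 0, 0, 0, 0, 0, -3], [255, 0, 0, 0, 0, 0, -6], [255, 0, 0, 0, 0, 0, -9], [255, 0, 0, 0, 0, 0, -10], [255, 0, 0, 0, 0, 0, -10]]]'

```text
clock: 8.57
tcp_pos: [0.521, 0.2095, 0.0736]
orientation: [0.001, 0.743, 0.669, 0.002]
wrist_force: [-1.2, 2.1, 9.4]
finger_gap: 0.0477
grip_force: 27.9
```

```bash
python3 -c "
from h import *
st()"
```

```text
t 8.57 p [0.521  0.2095 0.0736] yaw 83.99 z [ 0.0043  0.002  -1.    ] F [-1.23  2.05  9.4 ] T [ 0.31  0.21 -0.1 ] j6 1.91 gap 0.0477 grip 27.9
```

Emit:
drive_tool --deltas '[[[255, 0, 0, 0, 0, 0, -3], [255, 0, 0, 0, 0, 0, -6], [255, 0, 0, 0, 0, 0, -9], [255, 0, 0, 0, 0, 0, -10], [255, 0, 0, 0, 0, 0, -10]]]'

```text
clock: 9.2
tcp_pos: [0.519, 0.2084, 0.0714]
orientation: [-0.0, 0.682, 0.731, -0.0]
wrist_force: [-0.2, 0.9, -0.8]
finger_gap: 0.0474
grip_force: 26.7
```

```bash
python3 -c "
from h import *
st()"
```

```text
t 9.2 p [0.519  0.2084 0.0714] yaw 93.96 z [-4.e-04 -4.e-04 -1.e+00] F [-0.18  0.91 -0.8 ] T [0.01 0.05 0.01] j6 1.74 gap 0.0474 grip 26.7
```

It dropped, so I'll follow it down.

Emit:
drive_tool --deltas '[[[255, 0, 0, 0.0015, 0, 0, 0], [255, 0, 0, 0.003, 0, 0, 0], [255, 0, 0, 0.0045, 0, 0, 0], [255, 0, 0, 0.006, 0, 0, 0], [255, 0, 0, 0.006, 0, 0, 0]]]'

```text
clock: 9.82
tcp_pos: [0.519, 0.2084, 0.0663]
orientation: [0.0, 0.682, 0.731, -0.0]
wrist_force: [-2.1, 0.3, 3.7]
finger_gap: 0.0478
grip_force: 27.3
```

```bash
python3 -c "
from h import *
st()"
```

```text
t 9.82 p [0.519  0.2084 0.0663] yaw 93.97 z [ 1.e-04 -2.e-04 -1.e+00] F [-2.13  0.33  3.66] T [-0.16  0.48 -0.02] j6 1.74 gap 0.0478 grip 27.3
```

Emit:
drive_tool --deltas '[[[255, 0, 0, 0.0005, 0, 0, 3], [255, 0, 0, 0.0005, 0, 0, 6], [255, 0, 0, 0.0005, 0, 0, 9], [255, 0, 0, 0.0005, 0, 0, 12], [255, 0, 0, 0.0005, 0, 0, 15], [255, 0, 0, 0.0008, 0, 0, 18], [255, 0, 0, 0.001, 0, 0, 20], [255, 0, 0, 0.001, 0, 0, 20]]]'

```text
clock: 10.82
tcp_pos: [0.5206, 0.2087, 0.0659]
orientation: [0.001, 0.799, 0.602, 0.001]
wrist_force: [1.4, 0.0, 5.6]
finger_gap: 0.0481
grip_force: 27.3
```

```bash
python3 -c "
from h import *
st()"
```

```text
t 10.82 p [0.5206 0.2087 0.0659] yaw 73.96 z [ 3.3e-03  2.0e-04 -1.0e+00] F [1.38 0.02 5.56] T [-0.11 -0.13  0.03] j6 2.09 gap 0.0481 grip 27.3
```

Emit:
drive_tool --deltas '[[[255, 0, 0, 0.0002, 0, 0, 3], [255, 0, 0, 0.0005, 0, 0, 6], [255, 0, 0, 0.0007, 0, 0, 9], [255, 0, 0, 0.001, 0, 0, 12], [255, 0, 0, 0.0012, 0, 0, 15], [255, 0, 0, 0.0015, 0, 0, 18], [255, 0, 0, 0.0017, 0, 0, 20], [255, 0, 0, 0.0017, 0, 0, 20]]]'

```text
clock: 11.82
tcp_pos: [0.5207, 0.2082, 0.0643]
orientation: [0.001, 0.891, 0.454, 0.001]
wrist_force: [0.7, -1.1, 6.2]
finger_gap: 0.0479
grip_force: 27.4
```

```bash
python3 -c "
from h import *
st()"
```

```text
t 11.82 p [0.5207 0.2082 0.0643] yaw 53.94 z [ 3.4e-03 -7.0e-04 -1.0e+00] F [ 0.7  -1.12  6.19] T [-0.48 -0.1  -0.04] j6 2.44 gap 0.0479 grip 27.4
```

Emit:
drive_tool --deltas '[[[255, 0, 0, 0.0002, 0, 0, 3], [255, 0, 0, 0.0005, 0, 0, 6], [255, 0, 0, 0.0007, 0, 0, 9], [255, 0, 0, 0.001, 0, 0, 12], [255, 0, 0, 0.0012, 0, 0, 15], [255, 0, 0, 0.0015, 0, 0, 18], [255, 0, 0, 0.0017, 0, 0, 20], [255, 0, 0, 0.0017, 0, 0, 20]]]'

```text
clock: 12.82
tcp_pos: [0.5206, 0.2084, 0.0625]
orientation: [0.001, 0.956, 0.292, 0.001]
wrist_force: [0.1, -1.8, 4.9]
finger_gap: 0.0476
grip_force: 27.4
```

```bash
python3 -c "
from h import *
st()"
```

```text
t 12.82 p [0.5206 0.2084 0.0625] yaw 33.94 z [ 3.2e-03 -3.0e-04 -1.0e+00] F [ 0.13 -1.78  4.93] T [-0.29 -0.1   0.03] j6 2.79 gap 0.0476 grip 27.4
```

Emit:
drive_tool --deltas '[[[255, 0, 0, 0.0003, 0, 0, 1], [255, 0, 0, 0.0005, 0, 0, 2], [255, 0, 0, 0.0005, 0, 0, 3], [255, 0, 0, 0.0005, 0, 0, 4], [255, 0, 0, 0.0005, 0, 0, 5], [255, 0, 0, 0.0005, 0, 0, 5]]]'

```text
clock: 13.58
tcp_pos: [0.5204, 0.2085, 0.0623]
orientation: [0.0, 0.968, 0.25, 0.001]
wrist_force: [-1.1, -1.4, 7.2]
finger_gap: 0.0476
grip_force: 27.5
```

```bash
python3 -c "
from h import *
st()"
```

```text
t 13.57 p [0.5204 0.2085 0.0623] yaw 28.97 z [ 2.9e-03 -1.0e-04 -1.0e+00] F [-1.1  -1.39  7.19] T [-0.32  0.17  0.12] j6 2.87 gap 0.0476 grip 27.5
```

Emit:
drive_tool --deltas '[[[255, 0, 0, 0, 0, 0, 1], [255, 0, 0, 0, 0, 0, 2], [255, 0, 0, 0, 0, 0, 3], [255, 0, 0, 0, 0, 0, 3]]]'

```text
clock: 14.08
tcp_pos: [0.5198, 0.2085, 0.0622]
orientation: [0.0, 0.974, 0.225, 0.001]
wrist_force: [-1.8, -1.9, 9.6]
finger_gap: 0.0476
grip_force: 27.4
```

```bash
python3 -c "
from h import *
st()"
```

```text
t 14.07 p [0.5198 0.2085 0.0622] yaw 25.99 z [ 2.e-03 -1.e-04 -1.e+00] F [-1.85 -1.85  9.62] T [-0.27  0.46  0.23] j6 2.93 gap 0.0476 grip 27.4
```

At the stop: z has levelled at 4.1 mm below entry and the torque is rising. Releasing.

Emit:
drive_tool --deltas '[[[255, 0, 0, -0.001, 0, 0, 0], [0, 0, 0, -0.001, 0, 0, 0], [0, 0, 0, -0.001, 0, 0, 0], [0, 0, 0, -0.001, 0, 0, 0], [0, 0, 0, -0.001, 0, 0, 0], [0, 0, 0, -0.001, 0, 0, 0], [0, 0, 0, -0.03, 0, 0, 0], [0, 0, 0, -0.08, 0, 0, 0], [0, -0.05, 0, -0.11, 0, 0, 0], [0, -0.11, 0, -0.11, 0, 0, 0], [0, -0.15, 0, -0.11, 0, 0, 0], [0, -0.15, 0, -0.11, 0, 0, 0]]]'

```text
clock: 15.58
tcp_pos: [0.3815, 0.1421, 0.171]
orientation: [0.0, 0.975, 0.224, -0.001]
wrist_force: [0.3, 0.7, 0.8]
finger_gap: 0.0859
grip_force: 0.0
```

```bash
python3 - <<'E'
from fit import *
st();o=[]
for n in("top","side"):
    im,P=cloud(n);a=im[233:333,118:218] if n=="top" else im[110:230,200:320]
    o.append(cv2.resize(a,(400,400),interpolation=cv2.INTER_CUBIC))
    q=P[yellow(im)&(np.hypot(P[...,0]-.518,P[...,1]-.207)<.035)&(P[...,2]>.05)]
    if len(q):
        c=q[:,:2].mean(0);r=np.hypot(*(q[:,:2]-[.517+.004*(n=="side"),.2085]).T)
        print(n,len(q),c,"boss z",np.median(q[(r<.013)&(q[:,2]>.095),2]),"rim z",np.median(q[(r>.016)&(r<.022)&(q[:,2]>.09),2]))
        if n=="side":k=q[(q[:,2]<.09)];print(circ(k,.0243,(.52,.208)))
cv2.imwrite("pics/end.png",np.hstack(o)[...,::-1])
E
```

```text
t 15.57 p [0.3815 0.1421 0.171 ] yaw 25.93 z [-1.e-03 -3.e-04 -1.e+00] F [0.29 0.74 0.78] T [-0.01 -0.02  0.01] j6 2.85 gap 0.0859 grip 0.0
top 488 [0.51700661 0.20701596] boss z 0.10516774734605416 rim z 0.0991957166326034
side 89 [0.52186517 0.1899324 ] boss z nan rim z 0.10117263734233417
(array([0.52099091, 0.20798852]), np.float64(0.0012806943532657075))
  return _methods._mean(a, axis=axis, dtype=dtype,
  ret = ret.dtype.type(ret / rcount)
```

View pics/end.png

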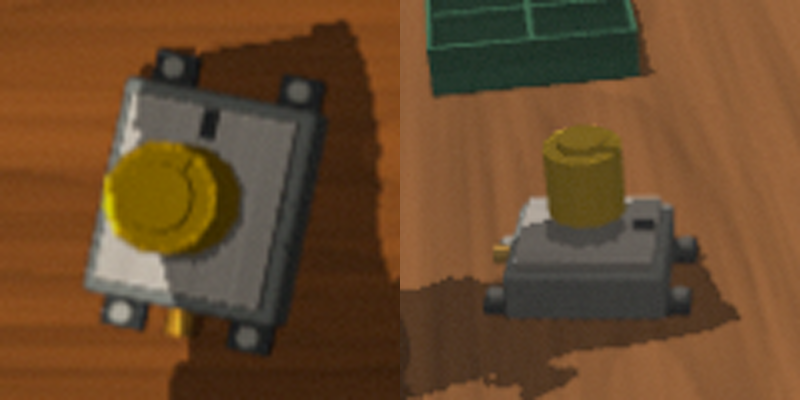

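The shell sits level and centred on the socket, at (175,198) in the top panel. Rim and boss heights match the home position to within about 0.3 mm after the top camera's bench offset, and the gripper is clear.

```bash
python3 -c "
from workcell import *
print(hand_in())"
```

```text
the job is handed in; nothing more can be done
None
```

The plug shell is screwed home on the socket and released, and the job is handed in at about 16 s of robot time; `hand_in()` gave no verdict, but my last camera check showed the shell level, centred and at home height.

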